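# Set the cup jig's stop and spin its wing nut tight

## Task

On the cup-finishing jig, push the sliding stop bar by its upright end tab until its jaw holds the clay cup snugly against the wooden fence. Then lock the bar: spin the loose wing nut clockwise (seen from above) with repeated fingertip strokes on its wings until it will turn no further. Pinch nothing, keep off the soft clay cup with the fingers and leave the other things where they are.

Things in the scene. Friction and masses are not known exactly. Their poses are not given: they have to be found in the camera images.
- jig: Fixed grey jig board, 160 (x) x 360 (y) x 18 mm thick; origin at the centre of its underside, on the bench; x, y are its short and long sides, z up. All numbers called 'jig' below are in this frame. A fixed wooden fence, 110 mm (x) x 22 mm, top at z 63 mm, stands across its +y end; its flat face towards the cup is at jig y = 129.8 mm.
- post_arm (a point): Inner end of the top arm of a fixed bare steel gauge post, at jig (-18, -30), z 76 mm. Post: 12 x 14 mm, centre at jig (-43, -30), up to z 80. Arm: 10 mm wide (y), z 72 to 80 mm, over the wings' path on the nut's -x side: a finger cannot pass there, so it cannot follow a wing all the way round. The other sides of the nut are open.
- stop_bar (a joint): Slide of the aluminium stop bar along jig +y, m. 0 = fully back (starts 0 to 0.02); 0.045 = jaw snug on the cup when the cup is against the fence; mechanical end 0.055. About 2 N of friction and no spring: it stays where left. Bar 34 mm wide, top at z 24.
- tab (a point): Middle of the outer (-y) face of the bar's upright end tab, the face to push towards jig +y. It lies at jig (0, -145 mm + joint, z 43). The tab is 44 mm wide (x), 12 mm thick (y), top at z 70 mm above the bench. It moves with the bar.
- jaw (a point): Middle of the jaw face that meets the cup, at jig (0, 12.8 mm + joint, z 43). The jaw is a plate 50 mm wide, 8 mm thick, top at z 60 mm.
- nut (a joint): Angle of the black wing nut on its upright stud, rad, growing clockwise from above (tightening). Starts at 0 to 3.2; 7.0 = fully tight, a hard stop. At 0 its two wings point along jig +x and -x; at value q one points at angle -q from jig +x, the other opposite. Friction about 0.03 N m, no spring: it stays where left, at the same height.
- nut_top (a point): Top of the wing nut on its turning axis, at jig (0, -30 mm), z 62 mm above the bench. The nut is 64 mm from wing tip to wing tip, wings 9 mm thick, z 30 to 59 mm, with a 3 mm ridge up to z 62; the hub is 18 mm in diameter, up to z 52, on a steel washer 26 mm in diameter, z 24 to 28.
- cup_mid (a point): Middle of the loose, pale unfired clay cup, 72 mm in diameter, 70 mm tall, 250 g; stands on the jig board 8 to 16 mm short of the fence, up to 8 mm off the jig's middle line either way. Half-way up (35 mm above its foot). It may be moved only by the jaw.
- seat (a point): On the board's top, at jig (0, 93.8, 18) mm: the cup's axis has this jig y when it touches the fence; its jig x does not matter.
- weight: Bystander: brass weight, diameter 26, 35 mm tall, standing loose on the jig board beside the tab's path, at about jig (60, -120). Origin under its centre.
- jar: Bystander: jar, diameter 64, 85 mm tall, on the bench. Origin under its centre.
- trimmer: Bystander: brush lying on the bench.
- bowl: Bystander: white bowl, diameter 110, 50 mm tall, on the bench. Origin under its centre.
There are look-alikes about, which are no part of the job. What is shaped like the part that bears cup_mid but red is not meant.

How it is judged:
By the outcome, as a careful person would: the job done as asked, in the order asked, and still so for the second after the job is handed in, with the robot touching nothing.
It also fails if it takes over 72 s, if anything falls off the work surface, if the arm or the gripper's body presses on something with over 40 N, if the wrist force passes 120 N, or if a joint passes its speed limit or range.

## Robot

A 6-joint arm with a two-finger parallel gripper is mounted at the origin on the work surface. World frame = base frame: x ahead of the robot, y to its left, z up, the work surface at z = 0. Lengths are in mm, angles in rad, forces in N, time in s.
With the tool pointing down it reaches from about 275 to 750 mm from the base axis. Payload 10.2 kg.
Tool frame: the origin (TCP) lies midway between the tips of the shut fingers; the grasp point (between the pads) lies 19 mm behind it; z points along the fingers, y is the line along which they close (so a half turn about z gives the same grasp; the last joint's range is limited). The gripper opens to 85 mm and grips with 20 to 120 N. Pads are 22 mm wide; open, the fingers measure 114 mm over their backs; the gripper's body (76 mm by 85 mm) begins 54 mm behind the grasp point. The pads swing forward as they close: fully open they stand 13 mm farther back than shut.
Start: joints at [-1.386, 0.313, 1.498, -0, 1.331, -0.223], TCP at [208.198, -481.959, 231.294] pointing down, gripper open.
Joint ranges: [-2.94, 2.94], [-0.97, 2.17], [0.19, 2.56], [-1.23, 4.37], [0.02, 3.11], [-2.88, 2.88]. Speed limits (rad/s): [2.39, 2.39, 3.01, 3.14, 3.14, 3.14].

## Interface

Orientations are given as a unit quaternion [w, x, y, z].
In Python, from rig import sense, capture, finish_job, find_in, place_of gives the robot as it stands. The module is installed in compiled form; this text tells all that it offers.
- The arm moves only by the shell command python3 -m jog 'ROWS' [FORCE]. ROWS is JSON, a list of rows, each an object of numbers: "tx", "ty", "tz": the shift along the tool's x, y, z in mm; "ax", "ay", "az": the turn, a rotation vector about the tool's x, y, z in rad; "jaw": the closure, from -1 (fully open) to 1 (shut), so that 0 is half open. In form: [{"tx": .., "ty": .., "tz": .., "ax": .., "ay": .., "az": .., "jaw": ..}, ...]. A call has 1 to 5 rows; each row shifts and turns the commanded pose from where the row before left it, along the tool's axes as they then stand; what a row does not reach is not made up. A row lasts 1/8 s, in which the tool goes at most 62.5 mm and 10.7 degrees, less where a joint would pass 70% of its speed; a pose out of reach is approached as far as the arm can. A call with a gripper value outside its range is refused whole. The fingers move at their own pace and stop on an object; FORCE is the grip in N (left out, the last holds). Time passes only in rows, so rows that do not move let the fingers close. It gives the time, the measured TCP pose, the force, the opening and the grip force at its end, in the units of the state.
- sense(): the state, without advancing time (a new reading comes with each control period).
- capture(name): name is "side" or "top"; returns a dict with "color" (420x560x3 uint8, red, green, blue), "depth" (420x560 float32, mm along the optical axis (not along the pixel's ray), 0 where there is no reading), "fx", "fy", "cx", "cy" (pixels), "camera_from_world" (4x4, takes a point from world to camera coordinates). Camera axes: x right, y up, looking along -z (the intrinsics and any distortion apply to the point x, -y, -z); pixel columns grow to the right and rows downward; lengths in mm; the calibration is good to about 2 mm. A picture is of the moment at which its call begins.
- finish_job(): hands the job in; it is judged then, once.
Trained networks look in the newest picture that a camera, given by its name, has taken for a name from the list of things; names that differ only in an ending like _2 or _b are one class to them, and where a whole thing is asked for, a point or a joint stands for the part that bears it (a point fixed in the world has none). Each returns a list of dicts, best first, with "conf" (0 to 1); they miss things now and then, are a little off and sometimes report something else, mostly with a low value. They report only what shows in the picture. A call takes as long as a camera call. They do not tell look-alikes from the thing itself.
- find_in(query, camera): "centre" ([column, row] in pixels, amid what is visible of it).
- place_of(query, camera): "centre" ([column, row] in pixels: a listed point, or the origin of a listed thing).
The state is a dict: "time_s": time; "joints": joint angles; "dq": joint speeds; "tau": joint torques, N m; "eef_pos": TCP position; "ee_rot": TCP orientation; "force": force on the tool from outside, world axes, zero at the start; "wrist_torque": the same for the moment, N m; "grip_width": opening from 0.0 (shut) to 1.0 (fully open); "grip_force": force on a finger pad.
Only numpy, scipy, OpenCV 4.12 (cv2) and the standard library are available. Lean on these libraries where they do the work, as an engineer would, in place of code of your own. Each camera call takes 0.05 s, during which the arm holds its last target. There are 200 camera calls.

## Working session

There is one attempt and no reset: what is moved stays moved. The work goes in short steps, Python scripts to look and compute and a shell command to move; the robot and the scene stay as the last step left them, time stands still between calls to the robot, and variables do not carry over. Pictures are saved under pics/ and viewed, at most 10 in all, crops included, and the job is handed in when it is done.

```bash
mkdir -p pics; cat > h.py <<'E'
import numpy as np,cv2
from rig import *
def ray(c,px):
    M=np.array(c["camera_from_world"]);R=M[:3,:3];t=M[:3,3]
    d=np.array([(px[0]-c["cx"])/c["fx"],-(px[1]-c["cy"])/c["fy"],-1.])
    return -R.T@t,R.T@d
def at_z(c,px,z):
    o,d=ray(c,px);return o+d*(z-o[2])/d[2]
def at_d(c,px):
    o,d=ray(c,px);u,v=int(round(px[0])),int(round(px[1]))
    return o+d*float(c["depth"][v,u])
def proj(c,p):
    M=np.array(c["camera_from_world"]);q=M[:3,:3]@np.array(p)+M[:3,3]
    return c["cx"]+c["fx"]*q[0]/-q[2],c["cy"]-c["fy"]*q[1]/-q[2]
E
python3 - <<'E'
from h import *
ims=[]
for n in("top","side"):
    c=capture(n);cv2.imwrite(f"pics/{n}0.png",c["color"][:,:,::-1]);np.save(f"pics/{n}0.npy",c,allow_pickle=True)
    print(n,list(c.keys()))
    for q,z in [("jig",0),("tab",43),("jaw",43),("nut_top",62),("cup_mid",53),("post_arm",76),("seat",18),("weight",18),("jar",0),("bowl",0)]:
        for r in place_of(q,n)[:2]: print(q,np.round(r["centre"]),round(r["conf"],2),np.round(at_z(c,r["centre"],z)))
E
```

```text
top ['color', 'depth', 'fx', 'fy', 'cx', 'cy', 'camera_from_world']
jig [269. 215.] 0.63 [543.  54.   0.]
tab [312. 198.] 0.56 [586. -79.  43.]
jaw [261. 214.] 0.69 [543.  78.  43.]
nut_top [276. 205.] 0.69 [565.  32.  62.]
cup_mid [260. 280.] 0.94 [344.  84.  53.]
cup_mid [248. 227.] 0.79 [503. 115.  53.]
post_arm [282. 214.] 0.56 [538.  11.  76.]
seat [243. 226.] 0.86 [508. 133.  18.]
weight [301. 180.] 0.55 [650. -49.  18.]
jar [164. 240.] 0.78 [475. 386.   0.]
bowl [406. 170.] 0.64 [ 677. -386.    0.]
bowl [162. 241.] 0.17 [470. 389.   0.]
side ['color', 'depth', 'fx', 'fy', 'cx', 'cy', 'camera_from_world']
jig [236. 225.] 0.56 [559.  52.   0.]
jig [404. 168.] 0.18 [ 373. -381.    0.]
tab [265. 180.] 0.76 [581. -75.  43.]
tab [403. 166.] 0.34 [ 360. -345.   43.]
jaw [233. 228.] 0.91 [529.  85.  43.]
nut_top [242. 203.] 0.45 [556.  28.  62.]
cup_mid [291. 273.] 0.89 [347.  88.  53.]
cup_mid [224. 238.] 0.72 [518. 123.  53.]
post_arm [253. 204.] 0.73 [528.  21.  76.]
seat [221. 254.] 0.56 [512. 143.  18.]
weight [242. 182.] 0.69 [636. -46.  18.]
weight [218. 254.] 0.62 [517. 147.  18.]
jar [136. 338.] 0.92 [494. 400.   0.]
bowl [316. 116.] 0.71 [ 676. -383.    0.]
bowl [221. 252.] 0.56 [526. 132.   0.]
```

View pics/top0.png

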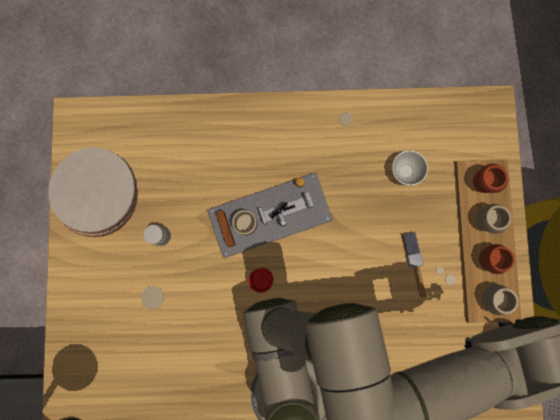

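View pics/side0.png

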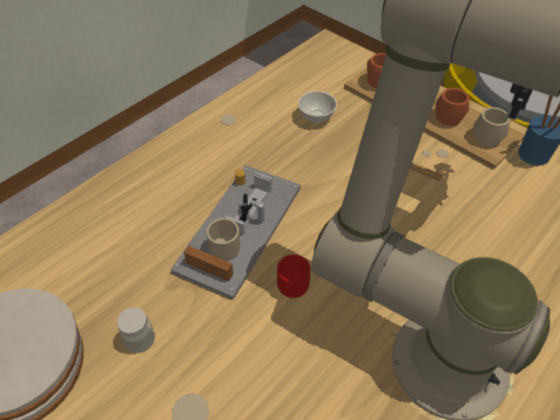

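The top view shows the jig at (269,215), with the fence at (225,228) and the tab at (307,199).

Candidates for the cup in the top view:
- pale cup on the jig, (245,222)
- red cup, (261,280)
- shelf cups: (491,178) red, (497,217) pale, (497,258) red, (505,300) pale

I choose the pale one on the jig. Next I fit the jig from depth and check it in a close crop.

```bash
cat > fit.py <<'E'
from h import *
def cloud(c):
    D=c["depth"].astype(float);v,u=np.mgrid[:D.shape[0],:D.shape[1]]
    P=np.stack([(u-c["cx"])/c["fx"]*D,-(v-c["cy"])/c["fy"]*D,-D],-1)
    M=np.array(c["camera_from_world"]);return (P-M[:3,3])@M[:3,:3]
if __name__=="__main__":
  for n in("top","side"):
    c=np.load(f"pics/{n}0.npy",allow_pickle=True).item();W=cloud(c);ok=c["depth"]>0
    ben=W[ok&(abs(W[...,0]-543)<200)&(abs(W[...,1]-54)<280)]
    print(n,"bench z",np.median(ben[:,2]), "fx",c["fx"])
    m=ok&(W[...,2]>11)&(W[...,2]<100)&(abs(W[...,0]-550)<160)&(abs(W[...,1]-50)<220)
    nl,lab,st,ce=cv2.connectedComponentsWithStats(m.astype(np.uint8))
    k=1+np.argmax(st[1:,4]);Q=W[lab==k]
    Qb=Q[(Q[:,2]<27)].astype(np.float32)
    r=cv2.minAreaRect(Qb[:,:2]);print(r,cv2.boxPoints(r).round().tolist())
    (cx,cy),_,_=r
    b=cv2.boxPoints(r);e=[b[1]-b[0],b[2]-b[1]];l=max(e,key=np.linalg.norm);l=l/np.linalg.norm(l)
    if l[1]<0:l=-l
    ex=np.array([l[1],-l[0]]);J=np.c_[(Q[:,:2]-r[0])@ex,(Q[:,:2]-r[0])@l,Q[:,2]]
    for nm,s in [("fence",(J[:,1]>122)&(J[:,2]>50)),("cup",(J[:,1]>35)&(J[:,1]<120)&(J[:,2]>70)),("tab",(J[:,1]<-100)&(abs(J[:,0])<32)&(J[:,2]>60)),("weight",(J[:,1]<-90)&(J[:,0]>42)&(J[:,2]>40)),("nut",(abs(J[:,1]+30)<40)&(abs(J[:,0])<40)&(J[:,2]>45)&(J[:,2]<66)),("post",(abs(J[:,1]+30)<40)&(J[:,2]>68))]:
        S=J[s]
        if len(S): print(nm,len(S),"mean",S.mean(0).round(1),"min",S.min(0).round(),"max",S.max(0).round())
  c=np.load("pics/top0.npy",allow_pickle=True).item()
  cr=c["color"][160:290,190:350,::-1];cr=np.clip(cr.astype(float)*1.6,0,255).astype(np.uint8);cv2.imwrite("pics/crop0.png",cv2.resize(cr,None,fx=4.5,fy=4.5,interpolation=3))
E
python3 fit.py
```

```text
top bench z 1.9781227535745414 fx 423.4386892295625Traceback (most recent call last):
  File "fit.py", line 15, in <module>
    r=cv2.minAreaRect(Qb[:,:2]);print(r,cv2.boxPoints(r).round().tolist())
cv2.error: OpenCV(4.12.0) /io/opencv/modules/imgproc/src/convhull.cpp:143: error: (-215:Assertion failed) total >= 0 && (depth == CV_32F || depth == CV_32S) in function 'convexHull'
```

```bash
sed -i 's/r=cv2.minAreaRect(Qb\[:,:2\])/r=cv2.minAreaRect(np.ascontiguousarray(Qb[:,:2]))/' fit.py; python3 fit.py
```

```text
top bench z 1.9781227535745414 fx 423.4386892295625
((543.4030151367188, 51.529541015625), (160.17254638671875, 360.0699462890625), 17.64999008178711) [[412.0, 199.0], [522.0, -144.0], [674.0, -96.0], [565.0, 247.0]]
fence 290 mean [ -0.5 140.3  62.9] min [-55. 130.  51.] max [ 56. 152.  72.]
cup 155 mean [-3.3 79.2 86.2] min [-40.  43.  70.] max [ 31. 113.  95.]
tab 51 mean [   0.6 -126.1   63.4] min [ -21. -132.   60.] max [  22. -120.   69.]
weight 60 mean [  60.3 -119.3   52.3] min [  48. -132.   41.] max [  73. -107.   59.]
nut 80 mean [ -0.8 -29.6  57.7] min [-17. -60.  46.] max [15.  0. 66.]
post 40 mean [-35.5 -29.8  80.4] min [-49. -37.  71.] max [-18. -24.  85.]
side bench z 0.8962552047746335 fx 530.1076340664163
((543.5283203125, 54.08906555175781), (161.81060791015625, 364.886962890625), 17.80367088317871) [[411.0, 203.0], [522.0, -144.0], [676.0, -95.0], [565.0, 253.0]]
fence 555 mean [ -2.1 143.   60.9] min [-55. 128.  50.] max [ 56. 154.  68.]
cup 435 mean [-5.3 79.8 81.9] min [-40.  43.  70.] max [ 31. 115.  92.]
tab 56 mean [  -0.2 -125.1   62.4] min [ -23. -132.   60.] max [  21. -118.   67.]
weight 90 mean [  59.9 -117.5   50.2] min [  48. -133.   41.] max [  72. -105.   56.]
nut 125 mean [ -3.  -27.1  56.8] min [-39. -64.  45.] max [17.  1. 66.]
post 86 mean [-36.1 -28.4  77.4] min [-49. -38.  68.] max [-18. -20.  84.]
```

View pics/crop0.png

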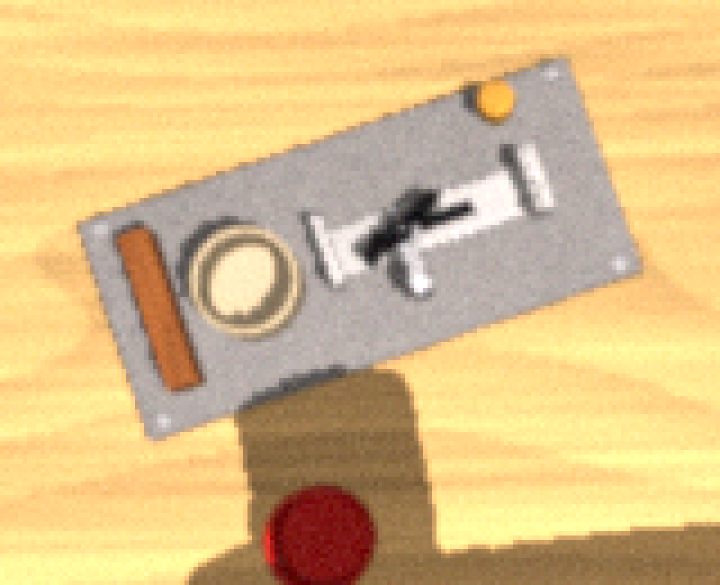

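The crop confirms it: the pale cup sits on the jig at crop (245,280), and the red cup at (320,540) is the look-alike. The black nut is at (400,225), with its wings running from lower left to upper right and a shadow to the right.

```bash
cat >> h.py <<'E'
from scipy.spatial.transform import Rotation as Ro
YAW=0.309;C=np.array([543.5,52.])
EX=np.array([np.cos(YAW),np.sin(YAW)]);EY=np.array([-EX[1],EX[0]])
def j2w(x,y): return C+x*EX+y*EY
def w2j(p): d=np.array(p[:2])-C;return np.array([d@EX,d@EY])
def rot(s): w,x,y,z=s["ee_rot"];return Ro.from_quat([x,y,z,w]).as_matrix()
def wing(n,c,W,tag=None):
    P=W[c["depth"]>0];J=np.c_[(P[:,:2]-C)@EX,(P[:,:2]-C)@EY+30,P[:,2]]
    return J
E
python3 - <<'E'
from h import *
from fit import cloud
for n in("top","side"):
    c=np.load(f"pics/{n}0.npy",allow_pickle=True).item();W=cloud(c)
    X=(W[...,:2]-C)@EX;Y=(W[...,:2]-C)@EY+30
    dark=c["color"].max(-1)<60
    m=(np.hypot(X,Y)<38)&(W[...,2]>47)&(W[...,2]<70)&(X>-30)
    for nm,mm in(("depth",m),("dark",m&dark)):
        p=np.c_[X[mm],Y[mm]];e,v=np.linalg.eigh(np.cov(p.T));print(n,nm,len(p),p.mean(0).round(1),np.degrees(np.arctan2(v[1,1],v[0,1])).round(),np.sqrt(e).round(1))
s=sense();R=rot(s);print(R.round(3),s["joints"],s["eef_pos"])
print("tool x in jig deg",np.degrees(np.arctan2(R[1,0],R[0,0])-YAW),"jig pos",w2j(s["eef_pos"]))
d=np.r_[j2w(0,-175),160]-s["eef_pos"];print("to pre-push, tool axes",(R.T@d).round(1), "world",j2w(0,-175))
E
```

```text
top depth 81 [-1.2  0.5] 115.0 [ 3.4 17.9]
top dark 73 [-1.7  1.6] 115.0 [ 3.2 17.2]
side depth 116 [-0.5  4.4] 114.0 [ 3.5 19.7]
side dark 95 [-2.1  8.1] 114.0 [ 3.5 18.5]
[[ 0.918  0.397 -0.   ]
 [ 0.397 -0.918 -0.   ]
 [-0.     0.    -1.   ]] [-1.38638439e+00  3.12852373e-01  1.49770460e+00 -1.53778654e-05
  1.33101223e+00 -2.23392038e-01] [ 208.20089443 -481.95037232  231.31682664]
tool x in jig deg 5.6612602733695745 jig pos [-481.79631268 -406.69497584]
to pre-push, tool axes [ 502.3 -183.    71.3] world [ 596.71857634 -114.71167665]
```

```bash
python3 -m jog '[{"az":0.099,"jaw":1},{"tx":53.5,"ty":-25.7,"jaw":1},{"tx":53.5,"ty":-25.7,"jaw":1},{"tx":53.5,"ty":-25.7,"jaw":1},{"tx":53.5,"ty":-25.7,"jaw":1}]' 30
python3 -m jog '[{"tx":53.5,"ty":-25.7,"jaw":1},{"tx":53.5,"ty":-25.7,"jaw":1},{"tx":53.5,"ty":-25.7,"jaw":1},{"tx":53.5,"ty":-25.7,"jaw":1},{"tx":53.5,"ty":-25.7,"jaw":1}]'
cat > st.py <<'E'
from h import *
s=sense();R=rot(s)
print("t",round(s["time_s"],2),"jig",w2j(s["eef_pos"]).round(1),"z",round(s["eef_pos"][2],1),"yaw err",np.degrees(np.arctan2(R[1,0],R[0,0])-YAW).round(1),"F jig x,y,z",np.round([s["force"][:2]@EX,s["force"][:2]@EY,s["force"][2]],1),"w",s["grip_width"],"j",np.round(s["joints"],2))
E
python3 st.py
```

```text
t 1.1 jig [-481.8 -406.7] z 231.3 yaw err 5.7 F jig x,y,z [ 0.   0.1 -0.7] w 0.9984420112348363 j [-1.39  0.31  1.5  -0.    1.33 -0.22]schema error: expected keys tx, ty, tz, ax, ay, az, jaw
schema error: expected keys tx, ty, tz, ax, ay, az, jaw
```

```bash
python3 -m jog '[{"tx":0,"ty":0,"tz":0,"ax":0,"ay":0,"az":0.099,"jaw":1},{"tx":53.5,"ty":-25.7,"tz":0,"ax":0,"ay":0,"az":0,"jaw":1},{"tx":53.5,"ty":-25.7,"tz":0,"ax":0,"ay":0,"az":0,"jaw":1},{"tx":53.5,"ty":-25.7,"tz":0,"ax":0,"ay":0,"az":0,"jaw":1},{"tx":53.5,"ty":-25.7,"tz":0,"ax":0,"ay":0,"az":0,"jaw":1}]' 30
python3 -m jog '[{"tx":53.5,"ty":-25.7,"tz":0,"ax":0,"ay":0,"az":0,"jaw":1},{"tx":53.5,"ty":-25.7,"tz":0,"ax":0,"ay":0,"az":0,"jaw":1},{"tx":53.5,"ty":-25.7,"tz":0,"ax":0,"ay":0,"az":0,"jaw":1},{"tx":53.5,"ty":-25.7,"tz":0,"ax":0,"ay":0,"az":0,"jaw":1},{"tx":53.5,"ty":-25.7,"tz":0,"ax":0,"ay":0,"az":0,"jaw":1}]'
python3 st.py
```

```text
time_s: 1.72
eef_pos: [382.0, -317.6, 231.5]
ee_rot: [0.0, 0.988, 0.154, 0.0]
force: [-0.1, -0.3, 1.0]
grip_width: 0.003
grip_force: 0.0
time_s: 2.35
eef_pos: [597.9, -113.7, 231.4]
ee_rot: [0.0, 0.988, 0.154, 0.0]
force: [0.7, -0.5, 1.1]
grip_width: -0.001
grip_force: 0.0
t 2.35 jig [   1.4 -174.4] z 231.4 yaw err -0.0 F jig x,y,z [ 0.5 -0.7  1.1] w -0.0007140579199766975 j [-0.38  0.5   1.22 -0.    1.42  0.88]
```

```bash
python3 -m jog '[{"tx":-1,"ty":0,"tz":55,"ax":0,"ay":0,"az":0,"jaw":1},{"tx":0,"ty":0,"tz":55,"ax":0,"ay":0,"az":0,"jaw":1},{"tx":0,"ty":0,"tz":50,"ax":0,"ay":0,"az":0,"jaw":1},{"tx":0,"ty":0,"tz":25,"ax":0,"ay":0,"az":0,"jaw":1},{"tx":0,"ty":-10,"tz":0,"ax":0,"ay":0,"az":0,"jaw":1}]'
python3 st.py
python3 -m jog '[{"tx":0,"ty":-5,"tz":0,"ax":0,"ay":0,"az":0,"jaw":1},{"tx":0,"ty":-5,"tz":0,"ax":0,"ay":0,"az":0,"jaw":1},{"tx":0,"ty":-5,"tz":0,"ax":0,"ay":0,"az":0,"jaw":1}]'
python3 st.py
python3 - <<'E'
from h import *
for n in("top","side"):
    c=capture(n);cv2.imwrite(f"pics/{n}1.png",cv2.resize(c["color"][150:270,180:340,::-1],None,fx=4,fy=4,interpolation=3))
E
```

```text
time_s: 2.98
eef_pos: [591.7, -105.8, 44.6]
ee_rot: [-0.001, 0.988, 0.153, -0.002]
force: [1.1, 0.5, 0.6]
grip_width: -0.002
grip_force: 0.0
t 2.98 jig [  -2.1 -165. ] z 44.6 yaw err -0.1 F jig x,y,z [1.2 0.2 0.6] w -0.0024750810562537712 j [-0.37  0.68  1.45 -0.    1.02  0.89]
time_s: 3.35
eef_pos: [588.4, -91.5, 47.2]
ee_rot: [0.0, 0.988, 0.154, 0.001]
force: [0.8, 0.7, -0.6]
grip_width: 0.001
grip_force: 0.0
t 3.35 jig [  -0.9 -150.4] z 47.2 yaw err -0.0 F jig x,y,z [ 1.   0.4 -0.6] w 0.0011562932984021993 j [-0.35  0.66  1.48  0.    1.    0.91]
```

View pics/side1.png

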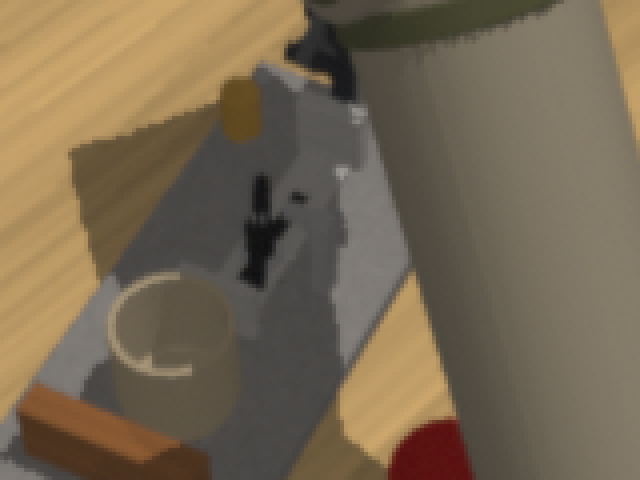

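The side crop shows the fingers at (340,80) just behind the tab, with the nut at (262,235) and the cup at (175,355) in clear view. I'll push on.

```bash
python3 -m jog '[{"tx":0,"ty":-4,"tz":0,"ax":0,"ay":0,"az":0,"jaw":1},{"tx":0,"ty":-4,"tz":0,"ax":0,"ay":0,"az":0,"jaw":1},{"tx":0,"ty":0,"tz":0,"ax":0,"ay":0,"az":0,"jaw":1}]' >/dev/null
python3 st.py
python3 -m jog '[{"tx":0,"ty":-4,"tz":0,"ax":0,"ay":0,"az":0,"jaw":1},{"tx":0,"ty":-4,"tz":0,"ax":0,"ay":0,"az":0,"jaw":1},{"tx":0,"ty":-4,"tz":0,"ax":0,"ay":0,"az":0,"jaw":1}]' >/dev/null
python3 st.py
python3 -m jog '[{"tx":0,"ty":-4,"tz":0,"ax":0,"ay":0,"az":0,"jaw":1},{"tx":0,"ty":-4,"tz":0,"ax":0,"ay":0,"az":0,"jaw":1}]' >/dev/null
python3 st.py
cat > scene.py <<'E'
from h import *
from fit import cloud
for n in("top","side"):
    c=capture(n);W=cloud(c)
    X=(W[...,:2]-C)@EX;Y=(W[...,:2]-C)@EY;Z=W[...,2]
    p=w2j(sense()["eef_pos"]);ok=(c["depth"]>0)&(np.hypot(X-p[0],Y-p[1])>28)
    t=ok&(abs(X)<24)&(Y<-70)&(Y>-150)&(Z>60)&(Z<76)
    cu=ok&(abs(X)<50)&(Y>35)&(Y<129)&(Z>78)&(Z<98)
    ja=ok&(abs(X)<25)&(Y>12)&(Y<60)&(Z>50)&(Z<68)
    nu=ok&(np.hypot(X,Y+30)<38)&(Z>47)&(Z<70)&(X>-30)&(c["color"].max(-1)<70)
    for nm,m in(("tab",t),("cup",cu),("jaw",ja)):
        if m.sum()>4: print(n,nm,m.sum(),"x %.1f y %.1f  range y %.0f..%.0f"%(X[m].mean(),Y[m].mean(),Y[m].min(),Y[m].max()))
    q=np.c_[X[nu],Y[nu]+30]
    if len(q)>9:
        e,v=np.linalg.eigh(np.cov(q.T));print(n,"nut",len(q),q.mean(0).round(1),"wing deg",np.degrees(np.arctan2(v[1,1],v[0,1])).round(),np.sqrt(e).round(1))
E
python3 scene.py
```

```text
t 3.83 jig [  -1.2 -142.3] z 46.4 yaw err -0.0 F jig x,y,z [-0.3  0.6 -0.1] w -0.003285320742785641 j [-0.34  0.65  1.49  0.    1.    0.92]
t 4.2 jig [  -1.2 -130.3] z 46.3 yaw err -0.0 F jig x,y,z [ 0.1 -2.2  1.1] w -0.00017171317714885636 j [-0.32  0.64  1.51 -0.    0.99  0.94]
t 4.45 jig [  -1.2 -122.5] z 46.3 yaw err -0.0 F jig x,y,z [ 0.8 -3.9 -0.7] w -0.001806622856003688 j [-0.31  0.64  1.52 -0.    0.99  0.95]
top cup 134 x -4.2 y 83.8  range y 48..118
top jaw 50 x -0.3 y 45.0  range y 41..58
top nut 37 [-6.9 15.2] wing deg 125.0 [ 3.1 10. ]
side tab 23 x 5.0 y -96.2  range y -101..-93
side cup 315 x -4.9 y 88.6  range y 51..124
side jaw 66 x -3.7 y 55.6  range y 44..60
side nut 118 [-0.5  4.5] wing deg 114.0 [ 3.5 19.6]
```

```bash
R='{"tx":0,"ty":-2,"tz":0,"ax":0,"ay":0,"az":0,"jaw":1}'
python3 -m jog '[{"tx":0,"ty":-2,"tz":0,"ax":0,"ay":0,"az":0,"jaw":1},{"tx":0,"ty":-1,"tz":0,"ax":0,"ay":0,"az":0,"jaw":1},{"tx":0,"ty":0,"tz":0,"ax":0,"ay":0,"az":0,"jaw":1}]' >/dev/null; python3 st.py
python3 -m jog '[{"tx":0,"ty":-1,"tz":0,"ax":0,"ay":0,"az":0,"jaw":1},{"tx":0,"ty":-1,"tz":0,"ax":0,"ay":0,"az":0,"jaw":1},{"tx":0,"ty":0,"tz":0,"ax":0,"ay":0,"az":0,"jaw":1}]' >/dev/null; python3 st.py
python3 scene.py
```

```text
t 4.92 jig [  -1.2 -119.5] z 46.3 yaw err -0.0 F jig x,y,z [ 0.7 -4.4  0.6] w -0.0014748787698369472 j [-0.31  0.64  1.52  0.    0.98  0.95]
t 5.3 jig [  -1.2 -117.4] z 46.3 yaw err -0.0 F jig x,y,z [ 0.9 -4.3  0.5] w 0.0010888672074149115 j [-0.31  0.64  1.52  0.    0.98  0.96]
top cup 141 x -5.2 y 89.0  range y 54..124
top jaw 51 x -2.1 y 50.8  range y 46..59
top nut 23 [-8.1 19. ] wing deg 126.0 [2.6 8. ]
side tab 19 x 1.6 y -91.8  range y -97..-88
side cup 321 x -4.2 y 92.8  range y 54..128
side jaw 19 x -12.2 y 55.6  range y 48..60
side nut 117 [-0.5  4.4] wing deg 114.0 [ 3.6 19.7]
```

```bash

python3 -m jog '[{"tx":0,"ty":-1,"tz":0,"ax":0,"ay":0,"az":0,"jaw":1},{"tx":0,"ty":0,"tz":0,"ax":0,"ay":0,"az":0,"jaw":1}]' >/dev/null; python3 st.py
python3 -m jog '[{"tx":0,"ty":-1,"tz":0,"ax":0,"ay":0,"az":0,"jaw":1},{"tx":0,"ty":0,"tz":0,"ax":0,"ay":0,"az":0,"jaw":1}]' >/dev/null; python3 st.py
python3 -m jog '[{"tx":0,"ty":-0.5,"tz":0,"ax":0,"ay":0,"az":0,"jaw":1},{"tx":0,"ty":0,"tz":0,"ax":0,"ay":0,"az":0,"jaw":1}]' >/dev/null; python3 st.py
```

```text
t 5.65 jig [  -1.2 -116.4] z 46.3 yaw err -0.0 F jig x,y,z [ 0.6 -4.   0.8] w 0.005391248047158806 j [-0.3   0.63  1.53  0.    0.98  0.96]
t 5.9 jig [  -1.2 -115.4] z 46.3 yaw err -0.0 F jig x,y,z [ 0.8 -3.2  1.7] w -0.003264264119006448 j [-0.3   0.63  1.53  0.    0.98  0.96]
t 6.15 jig [  -1.2 -115. ] z 46.3 yaw err -0.0 F jig x,y,z [ 1.2 -4.7  0.3] w -0.00472733903887254 j [-0.3   0.63  1.53  0.    0.98  0.96]
```

```bash

python3 -m jog '[{"tx":0,"ty":-0.5,"tz":0,"ax":0,"ay":0,"az":0,"jaw":1},{"tx":0,"ty":0,"tz":0,"ax":0,"ay":0,"az":0,"jaw":1}]' >/dev/null; python3 st.py
python3 -m jog '[{"tx":0,"ty":-0.5,"tz":0,"ax":0,"ay":0,"az":0,"jaw":1},{"tx":0,"ty":0,"tz":0,"ax":0,"ay":0,"az":0,"jaw":1}]' >/dev/null; python3 st.py
python3 -m jog '[{"tx":0,"ty":-0.5,"tz":0,"ax":0,"ay":0,"az":0,"jaw":1},{"tx":0,"ty":0,"tz":0,"ax":0,"ay":0,"az":0,"jaw":1}]' >/dev/null; python3 st.py
python3 scene.py
```

```text
t 6.4 jig [  -1.2 -114.5] z 46.3 yaw err -0.0 F jig x,y,z [ 0.9 -3.9  0.2] w -0.0015692879689436152 j [-0.3   0.63  1.53  0.    0.98  0.96]
t 6.65 jig [  -1.2 -114. ] z 46.3 yaw err -0.0 F jig x,y,z [-0.1 -4.5  1. ] w 0.0014112228099152678 j [-0.3   0.63  1.53  0.    0.98  0.96]
t 6.9 jig [  -1.2 -113.4] z 46.3 yaw err -0.0 F jig x,y,z [ 0.7 -4.5  0.3] w 0.0007974190832084908 j [-0.3   0.63  1.53  0.    0.98  0.96]
top cup 134 x -4.1 y 92.7  range y 58..128
top jaw 47 x -0.6 y 53.8  range y 50..59
top nut 16 [-10.7  22.9] wing deg 132.0 [2.4 5.4]
side tab 22 x 2.2 y -87.9  range y -94..-82
side cup 292 x -4.8 y 94.4  range y 57..129
side jaw 8 x -22.7 y 55.4  range y 51..58
side nut 119 [-0.4  4.1] wing deg 113.0 [ 3.6 19.6]
```

```bash

python3 -m jog '[{"tx":0,"ty":-0.5,"tz":0,"ax":0,"ay":0,"az":0,"jaw":1},{"tx":0,"ty":0,"tz":0,"ax":0,"ay":0,"az":0,"jaw":1}]' >/dev/null; python3 st.py
python3 -m jog '[{"tx":0,"ty":-0.5,"tz":0,"ax":0,"ay":0,"az":0,"jaw":1},{"tx":0,"ty":0,"tz":0,"ax":0,"ay":0,"az":0,"jaw":1}]' >/dev/null; python3 st.py
```

```text
t 7.25 jig [  -1.2 -113. ] z 46.3 yaw err -0.0 F jig x,y,z [ 0.3 -4.2  1.3] w 0.0012755701009818162 j [-0.3   0.63  1.53  0.    0.98  0.96]
t 7.5 jig [  -1.2 -112.6] z 46.3 yaw err -0.0 F jig x,y,z [ 1.8 -5.   0.8] w -0.0032097656687978733 j [-0.3   0.63  1.53 -0.    0.98  0.96]
```

```bash

python3 -m jog '[{"tx":0,"ty":-0.5,"tz":0,"ax":0,"ay":0,"az":0,"jaw":1},{"tx":0,"ty":0,"tz":0,"ax":0,"ay":0,"az":0,"jaw":1}]' >/dev/null; python3 st.py
python3 -m jog '[{"tx":0,"ty":-0.5,"tz":0,"ax":0,"ay":0,"az":0,"jaw":1},{"tx":0,"ty":0,"tz":0,"ax":0,"ay":0,"az":0,"jaw":1}]' >/dev/null; python3 st.py
```

```text
t 7.75 jig [  -1.2 -112.5] z 46.3 yaw err -0.0 F jig x,y,z [ 1.1 -7.7  0.2] w -0.0024142896517900907 j [-0.3   0.63  1.53 -0.    0.98  0.96]
t 8.0 jig [  -1.2 -112.5] z 46.4 yaw err -0.0 F jig x,y,z [ 0.5 -8.7 -0.5] w 0.002470383596076789 j [-0.3   0.63  1.53 -0.    0.98  0.97]
```

The bar is snug: motion stopped at TCP y -112.5 and the force rose from 4 to 9 N. I back off, lift, go to the +x side of the nut and stroke the lower wing.

```bash

python3 -m jog '[{"tx":0,"ty":4,"tz":0,"ax":0,"ay":0,"az":0,"jaw":1},{"tx":0,"ty":4,"tz":0,"ax":0,"ay":0,"az":0,"jaw":1},{"tx":0,"ty":0,"tz":-35,"ax":0,"ay":0,"az":0,"jaw":1},{"tx":0,"ty":0,"tz":-35,"ax":0,"ay":0,"az":0,"jaw":1},{"tx":0,"ty":0,"tz":0,"ax":0,"ay":0,"az":0,"jaw":1}]' >/dev/null; python3 st.py
python3 -m jog '[{"tx":22,"ty":-30,"tz":0,"ax":0,"ay":0,"az":0,"jaw":1},{"tx":22,"ty":-30,"tz":0,"ax":0,"ay":0,"az":0,"jaw":1},{"tx":0,"ty":0,"tz":0,"ax":0,"ay":0,"az":0,"jaw":1}]' >/dev/null; python3 st.py; python3 scene.py
python3 - <<'E'
from h import *
c=capture("side");cv2.imwrite("pics/side2.png",cv2.resize(c["color"][150:270,180:340,::-1],None,fx=4,fy=4,interpolation=3))
E
```

```text
t 8.62 jig [  -0.4 -119.8] z 118.6 yaw err 0.0 F jig x,y,z [-0.7 -0.8 -0.7] w -0.00039814371501088085 j [-0.31  0.54  1.47  0.    1.13  0.95]
t 9.0 jig [ 43.1 -57.2] z 114.9 yaw err 0.2 F jig x,y,z [-0.1  0.3 -0.2] w 0.0009074490994781133 j [-0.18  0.59  1.4   0.    1.16  1.08]
top cup 93 x 1.3 y 107.4  range y 69..129
side tab 18 x 11.6 y -86.8  range y -91..-81
side cup 293 x -4.2 y 94.6  range y 61..129
side jaw 9 x -22.7 y 55.6  range y 53..58
side nut 104 [-1.5  6.6] wing deg 114.0 [ 3.3 19.4]
```

View pics/side2.png

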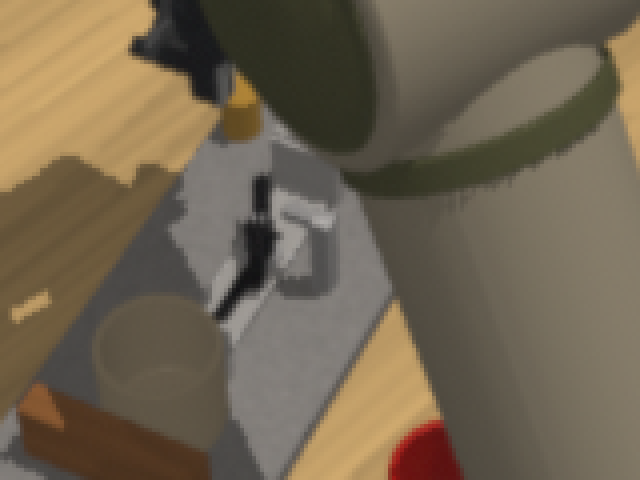

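The picture shows the cup at (165,370) against the fence and the nut wing at (262,210). The fingers are up at (210,80). Now I descend and make stroke 1.

```bash

python3 -m jog '[{"tx":0,"ty":0,"tz":36,"ax":0,"ay":0,"az":0,"jaw":1},{"tx":0,"ty":0,"tz":36,"ax":0,"ay":0,"az":0,"jaw":1},{"tx":0,"ty":0,"tz":0,"ax":0,"ay":0,"az":0,"jaw":1}]' >/dev/null; python3 st.py
python3 -m jog '[{"tx":-7,"ty":0,"tz":0,"ax":0,"ay":0,"az":0,"jaw":1},{"tx":-7,"ty":0,"tz":0,"ax":0,"ay":0,"az":0,"jaw":1},{"tx":-6,"ty":0,"tz":0,"ax":0,"ay":0,"az":0,"jaw":1}]' >/dev/null; python3 st.py
python3 -m jog '[{"tx":-6,"ty":0.5,"tz":0,"ax":0,"ay":0,"az":0,"jaw":1},{"tx":-6,"ty":1,"tz":0,"ax":0,"ay":0,"az":0,"jaw":1},{"tx":-6,"ty":1,"tz":0,"ax":0,"ay":0,"az":0,"jaw":1}]' >/dev/null; python3 st.py
python3 scene.py
```

```text
t 9.53 jig [ 40.9 -59.6] z 42.0 yaw err -0.1 F jig x,y,z [-1.2 -0.5  0.5] w -0.005603948842121349 j [-0.18  0.68  1.46  0.    1.01  1.08]
t 9.9 jig [ 22.9 -60.1] z 45.5 yaw err -0.0 F jig x,y,z [1.4 0.2 0.6] w -0.0011302691324239212 j [-0.2   0.64  1.52 -0.    0.98  1.06]
t 10.28 jig [  4.3 -61.9] z 44.3 yaw err -0.0 F jig x,y,z [ 1.3 -0.4 -0.6] w 0.0027876647682581078 j [-0.22  0.61  1.57  0.    0.96  1.05]
top cup 135 x -4.3 y 94.2  range y 59..129
top jaw 41 x 2.8 y 55.0  range y 51..59
side tab 21 x -9.4 y -90.4  range y -96..-86
side cup 285 x -4.7 y 94.1  range y 61..129
side jaw 10 x -22.6 y 55.8  range y 54..59
side nut 104 [ 4.4 13.3] wing deg 61.0 [ 2.7 12.7]
```

Wing B is at 61°, as planned. I go round the +x side to its far side.

```bash

python3 -m jog '[{"tx":23,"ty":0,"tz":0,"ax":0,"ay":0,"az":0,"jaw":1},{"tx":23,"ty":0,"tz":0,"ax":0,"ay":0,"az":0,"jaw":1},{"tx":0,"ty":-27,"tz":0,"ax":0,"ay":0,"az":0,"jaw":1},{"tx":0,"ty":-27,"tz":0,"ax":0,"ay":0,"az":0,"jaw":1},{"tx":0,"ty":-26,"tz":0,"ax":0,"ay":0,"az":0,"jaw":1}]' >/dev/null; python3 st.py
python3 -m jog '[{"tx":0,"ty":0,"tz":0,"ax":0,"ay":0,"az":0,"jaw":1},{"tx":-19,"ty":0,"tz":0,"ax":0,"ay":0,"az":0,"jaw":1},{"tx":-19,"ty":0,"tz":0,"ax":0,"ay":0,"az":0,"jaw":1},{"tx":0,"ty":0,"tz":0,"ax":0,"ay":0,"az":0,"jaw":1}]' >/dev/null; python3 st.py
python3 - <<'E'
from h import *
c=capture("side");cv2.imwrite("pics/side3.png",cv2.resize(c["color"][150:270,180:340,::-1],None,fx=4,fy=4,interpolation=3))
E
```

```text
t 11.0 jig [50.5 18.9] z 44.0 yaw err -0.0 F jig x,y,z [0.6 0.7 0.1] w 0.004154523948774387 j [-0.05  0.66  1.49 -0.    1.    1.21]
t 11.5 jig [12.2 17.3] z 44.3 yaw err -0.1 F jig x,y,z [ 1.1 -0.9  0.4] w -0.004110541149408066 j [-0.08  0.59  1.61 -0.    0.94  1.18]
```

View pics/side3.png

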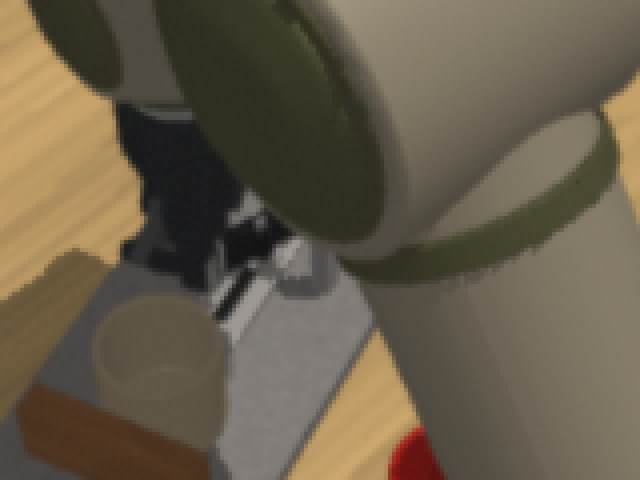

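The fingers are at (190,230), between the nut (250,245) and the jaw, and clear of the cup at (165,370). Stroke 2, first part.

```bash

python3 -m jog '[{"tx":2,"ty":7,"tz":0,"ax":0,"ay":0,"az":0,"jaw":1},{"tx":4,"ty":8,"tz":0,"ax":0,"ay":0,"az":0,"jaw":1},{"tx":4,"ty":7,"tz":0,"ax":0,"ay":0,"az":0,"jaw":1},{"tx":5,"ty":6,"tz":0,"ax":0,"ay":0,"az":0,"jaw":1},{"tx":4,"ty":2,"tz":0,"ax":0,"ay":0,"az":0,"jaw":1}]' >/dev/null; python3 st.py; python3 scene.py|grep nut
python3 -m jog '[{"tx":2,"ty":6,"tz":0,"ax":0,"ay":0,"az":0,"jaw":1},{"tx":-1,"ty":5,"tz":0,"ax":0,"ay":0,"az":0,"jaw":1},{"tx":0,"ty":11,"tz":0,"ax":0,"ay":0,"az":0,"jaw":1},{"tx":-1,"ty":7,"tz":0,"ax":0,"ay":0,"az":0,"jaw":1},{"tx":-3,"ty":8,"tz":0,"ax":0,"ay":0,"az":0,"jaw":1}]' >/dev/null; python3 st.py;python3 scene.py|grep nut
```

```text
t 12.18 jig [ 32.  -12.6] z 44.0 yaw err -0.0 F jig x,y,z [-1.6  1.4  0.8] w 0.0008191045673356786 j [-0.12  0.64  1.53 -0.    0.98  1.15]
side nut 89 [-11.7   4.5] wing deg -177.0 [ 2.9 10.9]
t 12.9 jig [ 28.7 -49.6] z 44.3 yaw err -0.0 F jig x,y,z [0.  0.9 0.4] w -0.002771979447196673 j [-0.18  0.65  1.51  0.    0.99  1.09]
side nut 73 [-5.4 15.4] wing deg 112.0 [ 3.5 13. ]
```

```bash

python3 -m jog '[{"tx":-4,"ty":5,"tz":0,"ax":0,"ay":0,"az":0,"jaw":1},{"tx":-4,"ty":4,"tz":0,"ax":0,"ay":0,"az":0,"jaw":1},{"tx":-5,"ty":2,"tz":0,"ax":0,"ay":0,"az":0,"jaw":1},{"tx":-6.5,"ty":1,"tz":0,"ax":0,"ay":0,"az":0,"jaw":1},{"tx":-5,"ty":1,"tz":0,"ax":0,"ay":0,"az":0,"jaw":1}]' >/dev/null; python3 st.py; python3 scene.py|grep nut
python3 -m jog '[{"tx":23,"ty":0,"tz":0,"ax":0,"ay":0,"az":0,"jaw":1},{"tx":23,"ty":0,"tz":0,"ax":0,"ay":0,"az":0,"jaw":1},{"tx":0,"ty":-27,"tz":0,"ax":0,"ay":0,"az":0,"jaw":1},{"tx":0,"ty":-27,"tz":0,"ax":0,"ay":0,"az":0,"jaw":1},{"tx":0,"ty":-26,"tz":0,"ax":0,"ay":0,"az":0,"jaw":1}]' >/dev/null; python3 st.py;python3 scene.py
```

```text
t 13.62 jig [  3.9 -62. ] z 44.4 yaw err -0.0 F jig x,y,z [1.3 0.9 0.5] w -0.0010136865887498748 j [-0.22  0.61  1.57 -0.    0.96  1.04]
side nut 109 [ 4.1 13.9] wing deg 60.0 [ 3.2 12.6]
t 14.35 jig [50.1 18.9] z 44.1 yaw err -0.0 F jig x,y,z [ 1.2 -0.3  0.8] w -0.00019817468282490802 j [-0.05  0.66  1.49 -0.    1.    1.21]
top tab 45 x -3.5 y -92.9  range y -99..-87
top nut 51 [-4.6 -6.8] wing deg 61.0 [ 3.4 11.7]
side cup 302 x -3.5 y 93.9  range y 49..129
side jaw 8 x -22.9 y 56.2  range y 53..59
side nut 31 [11.2 26.6] wing deg -145.0 [2.4 4.3]
```

Stroke 3 ends at the hard stop, expected at about -41°, so I'll slow down towards it.

```bash

python3 -m jog '[{"tx":0,"ty":0,"tz":0,"ax":0,"ay":0,"az":0,"jaw":1},{"tx":-19,"ty":0,"tz":0,"ax":0,"ay":0,"az":0,"jaw":1},{"tx":-19,"ty":0,"tz":0,"ax":0,"ay":0,"az":0,"jaw":1},{"tx":0,"ty":0,"tz":0,"ax":0,"ay":0,"az":0,"jaw":1}]' >/dev/null; python3 st.py
python3 -m jog '[{"tx":2,"ty":7,"tz":0,"ax":0,"ay":0,"az":0,"jaw":1},{"tx":4,"ty":8,"tz":0,"ax":0,"ay":0,"az":0,"jaw":1},{"tx":4,"ty":7,"tz":0,"ax":0,"ay":0,"az":0,"jaw":1},{"tx":5,"ty":6,"tz":0,"ax":0,"ay":0,"az":0,"jaw":1},{"tx":4,"ty":2,"tz":0,"ax":0,"ay":0,"az":0,"jaw":1}]' >/dev/null; python3 st.py
python3 -m jog '[{"tx":2,"ty":6,"tz":0,"ax":0,"ay":0,"az":0,"jaw":1},{"tx":-1,"ty":5,"tz":0,"ax":0,"ay":0,"az":0,"jaw":1},{"tx":0,"ty":0,"tz":0,"ax":0,"ay":0,"az":0,"jaw":1}]' >/dev/null; python3 st.py
python3 -m jog '[{"tx":-1,"ty":2,"tz":0,"ax":0,"ay":0,"az":0,"jaw":1},{"tx":0,"ty":1,"tz":0,"ax":0,"ay":0,"az":0,"jaw":1},{"tx":0,"ty":0,"tz":0,"ax":0,"ay":0,"az":0,"jaw":1}]' >/dev/null; python3 st.py; python3 scene.py|grep nut
```

```text
t 14.95 jig [11.7 17.1] z 44.4 yaw err -0.1 F jig x,y,z [0.7 0.1 0.4] w 0.002425064597349057 j [-0.08  0.59  1.61 -0.    0.94  1.18]
t 15.57 jig [ 31.5 -12.7] z 44.1 yaw err -0.0 F jig x,y,z [-0.6  1.  -0.2] w 0.0018234459116789174 j [-0.12  0.64  1.53 -0.    0.98  1.15]
t 15.95 jig [ 32.3 -23.5] z 44.4 yaw err -0.0 F jig x,y,z [ 0.4 -0.2 -0.8] w 0.004012798425679157 j [-0.13  0.64  1.52 -0.    0.98  1.13]
t 16.32 jig [ 31.3 -26. ] z 44.3 yaw err -0.0 F jig x,y,z [ 1.   0.7 -0.2] w -0.0016020917123586765 j [-0.14  0.64  1.52 -0.    0.98  1.12]
side nut 70 [-12.4  12.4] wing deg 150.0 [ 2.7 10.7]
```

```bash

python3 -m jog '[{"tx":-0.5,"ty":1.5,"tz":0,"ax":0,"ay":0,"az":0,"jaw":1},{"tx":-0.5,"ty":1.5,"tz":0,"ax":0,"ay":0,"az":0,"jaw":1},{"tx":0,"ty":0,"tz":0,"ax":0,"ay":0,"az":0,"jaw":1}]' >/dev/null; python3 st.py
python3 -m jog '[{"tx":-0.5,"ty":1,"tz":0,"ax":0,"ay":0,"az":0,"jaw":1},{"tx":0,"ty":0,"tz":0,"ax":0,"ay":0,"az":0,"jaw":1}]' >/dev/null; python3 st.py
python3 -m jog '[{"tx":-0.5,"ty":1,"tz":0,"ax":0,"ay":0,"az":0,"jaw":1},{"tx":0,"ty":0,"tz":0,"ax":0,"ay":0,"az":0,"jaw":1}]' >/dev/null; python3 st.py; python3 scene.py|grep nut
```

```text
t 16.8 jig [ 30.1 -29.1] z 44.2 yaw err -0.0 F jig x,y,z [ 0.5  0.4 -0.5] w 0.00027418638554512864 j [-0.14  0.64  1.52 -0.    0.98  1.12]
t 17.05 jig [ 29.7 -30. ] z 44.3 yaw err -0.0 F jig x,y,z [ 0.2  1.2 -0.3] w -0.0018615766660463016 j [-0.15  0.64  1.52 -0.    0.98  1.12]
t 17.3 jig [ 29.3 -30.7] z 44.3 yaw err -0.0 F jig x,y,z [2.  3.4 0.7] w -0.004066522379919396 j [-0.15  0.64  1.52  0.    0.98  1.11]
side nut 60 [-11.7  14.7] wing deg 138.0 [ 2.9 10.5]
```

```bash

python3 -m jog '[{"tx":-0.5,"ty":1,"tz":0,"ax":0,"ay":0,"az":0,"jaw":1},{"tx":0,"ty":0,"tz":0,"ax":0,"ay":0,"az":0,"jaw":1}]' >/dev/null; python3 st.py
python3 -m jog '[{"tx":-0.5,"ty":1,"tz":0,"ax":0,"ay":0,"az":0,"jaw":1},{"tx":0,"ty":0,"tz":0,"ax":0,"ay":0,"az":0,"jaw":1}]' >/dev/null; python3 st.py; python3 scene.py|grep nut
```

```text
t 17.65 jig [ 29.  -31.2] z 44.3 yaw err -0.0 F jig x,y,z [2.8 7.9 0.6] w -0.0011242427601872368 j [-0.15  0.64  1.52  0.    0.98  1.11]
t 17.9 jig [ 28.8 -31.5] z 44.3 yaw err -0.0 F jig x,y,z [ 4.7 11.3 -0.1] w 0.00031843468713443267 j [-0.15  0.64  1.53  0.    0.98  1.11]
side nut 62 [-11.2  14.5] wing deg 139.0 [ 3.  10.4]
```

The force climbs to 12 N with no further turning, so the nut is on its hard stop. I back off, lift clear and check.

```bash

python3 -m jog '[{"tx":4,"ty":-5,"tz":0,"ax":0,"ay":0,"az":0,"jaw":1},{"tx":20,"ty":-2,"tz":0,"ax":0,"ay":0,"az":0,"jaw":1},{"tx":0,"ty":0,"tz":-50,"ax":0,"ay":0,"az":0,"jaw":1},{"tx":0,"ty":0,"tz":-50,"ax":0,"ay":0,"az":0,"jaw":1},{"tx":0,"ty":0,"tz":-50,"ax":0,"ay":0,"az":0,"jaw":1}]' >/dev/null
python3 -m jog '[{"tx":30,"ty":50,"tz":0,"ax":0,"ay":0,"az":0,"jaw":1},{"tx":30,"ty":50,"tz":0,"ax":0,"ay":0,"az":0,"jaw":1},{"tx":0,"ty":50,"tz":0,"ax":0,"ay":0,"az":0,"jaw":1},{"tx":0,"ty":50,"tz":0,"ax":0,"ay":0,"az":0,"jaw":1},{"tx":0,"ty":50,"tz":0,"ax":0,"ay":0,"az":0,"jaw":1}]' >/dev/null
python3 -m jog '[{"tx":0,"ty":50,"tz":0,"ax":0,"ay":0,"az":0,"jaw":1},{"tx":0,"ty":0,"tz":0,"ax":0,"ay":0,"az":0,"jaw":1}]' >/dev/null
python3 st.py; python3 scene.py
python3 - <<'E'
from h import *
c=capture("top");cv2.imwrite("pics/top4.png",cv2.resize(c["color"][150:290,180:350,::-1],None,fx=4,fy=4,interpolation=3))
E
```

```text
t 19.5 jig [ 110.4 -330.4] z 191.5 yaw err -0.3 F jig x,y,z [ 0.6  0.5 -1.5] w -0.002638704236540503 j [-0.45  1.03  0.39 -0.    1.72  0.82]
top tab 45 x -1.7 y -92.5  range y -99..-87
top cup 64 x 12.7 y 109.2  range y 72..129
top nut 64 [ 3.2 -3.7] wing deg 138.0 [ 3.7 14.4]
side tab 62 x -0.9 y -89.3  range y -98..-82
side cup 278 x -5.3 y 94.0  range y 60..129
side jaw 8 x -22.9 y 56.2  range y 54..59
side nut 127 [0.4 3.9] wing deg 139.0 [ 3.4 19.4]
```

View pics/top4.png

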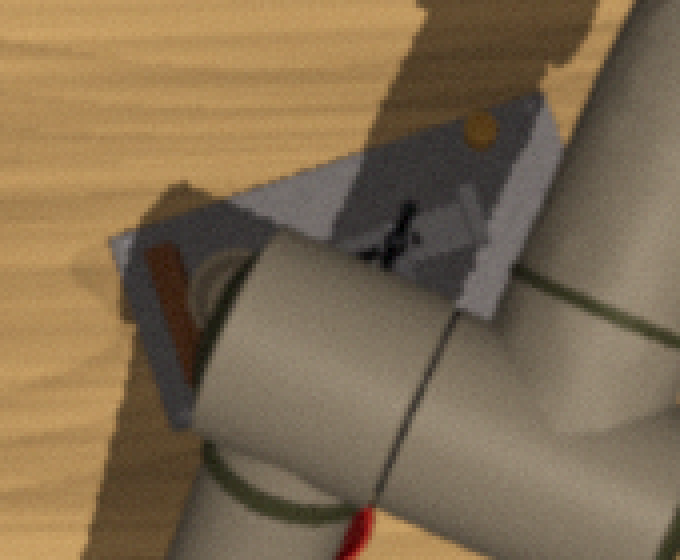

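The cup at (225,280) is against the fence and the tab at (470,215) is in its pushed position. The nut at (395,240) is at 138–139°, which is q = 7.0. The weight at (480,130) hasn't moved, and the arm is clear.

```bash
python3 -c "from rig import *; print(finish_job())"
```

```text
the job is handed in; nothing more can be done
None
```

The stop bar now holds the clay cup snugly against the fence, the wing nut is tightened to its hard stop (wings at 138–139°, matching 7.0 rad), and I handed the job in at about 20 s; no verdict came back.

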